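Clear the stripped corn cobs into the board's scrap tray

TASK

The chopping board stands over a steel scrap tray that pulls out by its handle at the left-hand end (as the robot sees it). Pull the tray out, clear the three stripped corn cobs off the board into it, and push the tray fully home again with the cobs inside. Leave the whole ear of corn and the ginger lying where they are on the board, and do not knock the grater or the spoon rest beside the board.

Things in the scene. Friction and masses are not known exactly. Their poses are not given: they have to be found in the camera images.
- board: Dark ironwood chopping board, 280 (its x) x 420 (its y) x 40 mm, on a fixed stand: top 110 mm, underside 70 mm above the counter. Origin: centre of the footprint at counter height; x across, y along the board (roughly to the robot's right), z up. It cannot move. The tray slides out from under its -y end; the other sides under the board are closed.
- tray (a joint): Scrap tray's travel in m: 0 = fully home, 0.17 = fully out along the board's -y. Stops at both ends, no latch, about 1.5 N friction, stays where left; may start up to 20 mm ajar. The board covers the tray except for the part pulled out: at travel q the uncovered opening is q + 11 mm long (y) and 218 mm wide (x).
- tray_in (a point): Centre of the tray's inner floor, 10 mm above the counter; moves with the tray, axes as the board's. Open-topped thin steel box, inside 218 mm (x) by 372 mm (y), rim 62 mm above the counter. Its front (-y) face is 193 mm from this point and stands 15 mm beyond the board's end when home. What lies in it must stay below the board's underside (70 mm) to go home.
- tray_handle (a point): Middle of the tray's handle: a level round steel bar 10 mm thick, 120 mm long along the board's x, 52 mm above the counter, its centre 45 mm in front of the tray's front and 60 mm beyond the board's end when home; a leg at each end joins it to the tray. Free space in front, above and below.
- cob1: Stripped corn cob, pale straw, a straight eight-sided stick 125 mm long and 30 mm across its flats, 60 g. Lies on the board, among the other things there. Origin: its centre (15 mm above the board's top at the start); x along the cob.
- cob2: Stripped corn cob like cob1, 105 mm long and 32 mm across. Origin: its centre; x along the cob.
- cob3: Stripped corn cob like cob1, 85 mm long and 30 mm across. Origin: its centre; x along the cob.
- ear: Whole ear of corn with its kernels on, clearly thicker and longer than the cobs: 180 mm long with its stalk stub, 45 mm thick, tapering to a point at +x. Stays on the board. Origin: on its axis near mid-length, 22 mm above the board's top; x along it.
- ginger: Hand of ginger with short knobs, about 115 mm by 75 mm by 38 mm high. Stays on the board. Origin: under its middle, on the board's top; x along it.
- grater: Flat stainless-steel ginger grater, 235 mm by 80 mm by 14 mm, loose on the counter to the right of the board; leave alone. Origin: underside, near its middle; x away from the handle.
- spoon_rest: Blue ceramic spoon rest, a dish 100 mm across and 16 mm high with a 125 mm long tongue along its -x, on the counter to the right of the board; leave alone. Origin: under the dish's centre.

How it is judged:
By the outcome, as a careful person would: the job done as asked, in the order asked, and still so for the second after the job is handed in, with the robot touching nothing.
It also fails if it takes over 72 s, if anything falls off the work surface, if the arm or the gripper's body presses on something with over 40 N, if the wrist force passes 120 N, or if a joint passes its speed limit or range.

ROBOT

A 6-joint arm with a two-finger parallel gripper is mounted at the origin on the work surface. World frame = base frame: x ahead of the robot, y to its left, z up, the work surface at z = 0. Lengths are in mm, angles in rad, forces in N, time in s.
With the tool pointing down it reaches from about 350 to 875 mm from the base axis. Payload 4.2 kg.
Tool frame: the origin (TCP) lies midway between the tips of the shut fingers; the grasp point (between the pads) lies 19 mm behind it (arm.tcp_to_grasp is the distance from the TCP to the grasp point, in mm); z points along the fingers, y is the line along which they close (so a half turn about z gives the same grasp; the last joint's range is limited). The gripper opens to 85 mm and grips with 20 to 120 N. Pads are 22 mm wide; open, the fingers measure 114 mm over their backs; the gripper's body (76 mm by 85 mm) begins 54 mm behind the grasp point. The pads swing forward as they close: fully open they stand 13 mm farther back than shut.
Start: joints at [1.438, 0.385, 0.008, 0, -1.194, -0.259], TCP at [238.625, 577.631, 231.312] pointing down, gripper open.
Joint ranges: [-3.14, 3.14], [-1.21, 2.06], [-1.07, 1.41], [-3.16, 2.05], [-2.99, -0.16], [-3.1, 3.1]. Speed limits (rad/s): [2.79, 2.79, 3.14, 3.14, 3.14, 3.14].

INTERFACE

Orientations are given as a unit quaternion [x, y, z, w].
In Python, from bench import arm, get_image gives the robot as it stands.
- The arm moves only by the tool drive_tool, never from a script. Its argument "deltas" is a list of rows, each a list of 2 entries, a list of its own where there are three numbers: the shift along the tool's x, y, z in cm, then the turn, a rotation vector about the tool's x, y, z in degrees. In form: [[[x, y, z], [ax, ay, az]], ...]. A call has 1 to 12 rows; each row shifts and turns the commanded pose from where the row before left it, along the tool's axes as they then stand; what a row does not reach is not made up. A row lasts 1/10 s, in which the tool goes at most 50 mm and 8.59 degrees, less where a joint would pass 70% of its speed; a pose out of reach is approached as far as the arm can. A call with a gripper value outside its range is refused whole. "claw" is the finger opening in cm, from 0 to 8.54, set as the call begins (left out, the last holds). The fingers move at their own pace and stop on an object; the grip force is fixed at half the most. Time passes only in rows, so rows that do not move let the fingers close. It gives the time, the measured TCP pose, the force, the opening and the grip force at its end, in the units of the state.
- arm.read_state(): the state, without advancing time (a new reading comes with each control period).
- get_image(name): name is "scene" or "top"; returns a dict with "img" (420x560x3 uint8, red, green, blue), "fx", "fy", "cx", "cy" (pixels), "eye" and "orientation" of the camera in the world. Camera axes: x right, y down, z forward; pixel columns grow to the right and rows downward; lengths in mm; the calibration is good to about 2 mm. A picture is of the moment at which its call begins. There is no depth.
- arm.job_done(): hands the job in; it is judged then, once.
The state is a dict: "clock": time; "joints": joint angles; "joint_vel": joint speeds; "joint_efforts": joint torques, N m; "position": TCP position; "ee_rot": TCP orientation; "contact_force": force on the tool from outside, world axes, zero at the start; "wrist_torque": the same for the moment, N m; "gripper_width": finger opening in mm; "grasp_force": force on a finger pad.
Only numpy, scipy, OpenCV 4.12 (cv2) and the standard library are available. Lean on these libraries where they do the work, as an engineer would, in place of code of your own. Each camera call takes 0.05 s, during which the arm holds its last target. There are 200 camera calls.

## Working session

There is one attempt and no reset: what is moved stays moved. The work goes in short steps, Python scripts to look and compute and a tool call to move; the robot and the scene stay as the last step left them, time stands still between calls to the robot, and variables do not carry over. Pictures are saved under pics/ and viewed, at most 13 in all, crops included, and the job is handed in when it is done.

Besides the shell and the picture viewer there is one more tool, called by a JSON object that holds its "method" and its "body", one argument or row to a line. drive_tool: Moves the arm, as the interface text tells. Its arguments: {"type":"object","properties":{"deltas":{"type":"array"},"claw":{"type":"number"}},"required":["deltas"]}

```bash
mkdir -p pics; ls; python3 - <<'E'
from bench import arm,get_image
import cv2,json,numpy as np
for n in("scene","top"):
    d=get_image(n); cv2.imwrite(f"pics/{n}0.png",d["img"][:,:,::-1]); print(n,{k:np.round(d[k],4).tolist() for k in d if k!="img"})
print(arm.read_state(), arm.tcp_to_grasp)
E
```

```text
pics
scene {'fx': 430.8491, 'fy': 430.8491, 'cx': 274.8959, 'cy': 209.5216, 'eye': [1189.7903, 262.1585, 743.797], 'orientation': [0.4474, 0.7789, -0.376, -0.2273]}
top {'fx': 434.1459, 'fy': 434.1459, 'cx': 271.7408, 'cy': 216.2035, 'eye': [346.9747, -142.3184, 977.8683], 'orientation': [-0.7043, 0.7059, -0.0436, 0.0617]}
{'clock': 0.1, 'joints': array([ 1.43759765e+00,  3.85511401e-01,  6.78933439e-03, -4.29613714e-04,
       -1.19400576e+00, -2.58608082e-01]), 'joint_vel': array([ 0.00057339, -0.00169959,  0.00231497,  0.00204431, -0.00044289,
       -0.00173903]), 'joint_efforts': array([-3.57843746e-04, -3.93316698e+01,  1.88931137e+01,  4.19789940e+00,
       -2.55725143e-03,  5.70190039e-06]), 'position': array([238.44523224, 577.17683243, 230.32311627]), 'ee_rot': array([ 9.80856322e-01, -1.94730332e-01, -1.38751996e-04,  9.76363800e-04]), 'contact_force': array([-0.3969528 , -0.12556956, -0.10169185]), 'wrist_torque': array([-0.00109572, -0.02254156,  0.03286992]), 'grasp_force': 0.0, 'gripper_width': 85.53236672182454} 18.700000000000003
```

View pics/scene0.png

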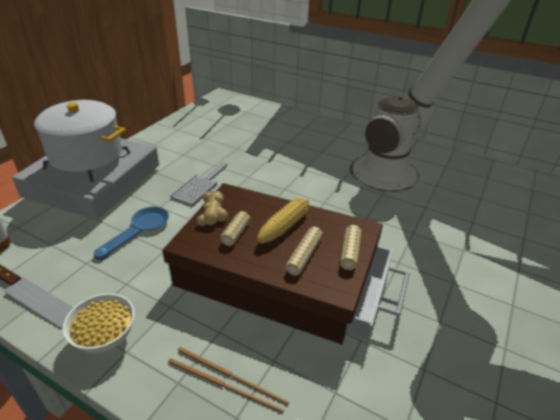

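View pics/top0.png

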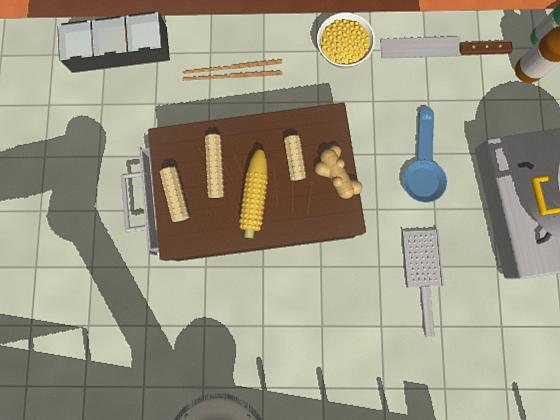

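The scene view shows the board, tray handle at right (≈405,290) and cobs. The top view shows cobs at ≈(174,193), (214,165) and (294,156), the ear at (255,195), the ginger at (338,172), the handle at (130,203) and the board's corners at ≈(150,128), (345,103), (366,233), (162,260).

```bash
cat > h.py <<'E'
import cv2,numpy as np
from bench import arm,get_image
from scipy.spatial.transform import Rotation as R
def ray(d,p,z):
    p=np.atleast_2d(np.asarray(p,float))
    v=np.c_[(p[:,0]-d["cx"])/d["fx"],(p[:,1]-d["cy"])/d["fy"],np.ones(len(p))]
    v=R.from_quat(d["orientation"]).apply(v); e=np.array(d["eye"])
    return e+v*((z-e[2])/v[:,2])[:,None]
def proj(d,P):
    c=R.from_quat(d["orientation"]).inv().apply(np.atleast_2d(P)-np.array(d["eye"]))
    return np.c_[c[:,0]/c[:,2]*d["fx"]+d["cx"],c[:,1]/c[:,2]*d["fy"]+d["cy"]]
def blobs(d,m,z,amin=150):
    "oriented boxes of mask blobs cast onto plane z: centre, long, short, long-axis angle, yaw"
    out=[]
    for c in cv2.findContours(m.astype(np.uint8),cv2.RETR_EXTERNAL,cv2.CHAIN_APPROX_NONE)[0]:
        if cv2.contourArea(c)<amin: continue
        q=ray(d,c[:,0],z)[:,:2].astype(np.float32)
        (x,y),(w,h),a=cv2.minAreaRect(q)
        if w<h: w,h,a=h,w,a+90
        out.append([x,y,w,h,(a+90)%180-90]+cv2.boundingRect(c)[:2].__class__(cv2.boundingRect(c)).__iter__().__class__ and [x,y,w,h,(a+90)%180-90,*c[:,0].mean(0)])
    return out
E
sed -i 's/out.append.*/out.append([x,y,w,h,(a+90)%180-90,*c[:,0].mean(0)])/' h.py
python3 - <<'E'
from h import *
np.set_printoptions(suppress=True,precision=1)
d=get_image("top"); hsv=cv2.cvtColor(d["img"],cv2.COLOR_RGB2HSV)
for p in [(174,200),(214,165),(294,160),(255,195),(338,175),(200,230),(260,140),(124,203),(153,220),(100,250)]: print(p,hsv[p[1],p[0]],d["img"][p[1],p[0]])
m=(hsv[...,0]<35)&(hsv[...,1]>50)&(hsv[...,2]>110); m[:100]=0;m[270:]=0;m[:,:140]=0;m[:,370:]=0
for b in blobs(d,m,125): print("obj",np.array(b))
m=(hsv[...,1]>110)&(hsv[...,2]<110)&(hsv[...,0]<20); m[:90]=0;m[275:]=0;m[:,:140]=0;m[:,380:]=0
m=cv2.morphologyEx(m.astype(np.uint8),cv2.MORPH_OPEN,np.ones((3,3)))
for b in blobs(d,m,110,2000): print("board",np.array(b))
# grey steel
E
python3 - <<'E'
import cv2
a=cv2.imread('pics/top0.png')[90:280,100:390]
cv2.imwrite('pics/crop0.png',cv2.resize(a,None,fx=2.7,fy=2.7,interpolation=cv2.INTER_CUBIC))
E
```

```text
(174, 200) [ 22  87 222] [222 201 146]
(214, 165) [ 22  88 222] [222 201 145]
(294, 160) [ 21  92 220] [220 195 141]
(255, 195) [ 23 170 228] [228 191  76]
(338, 175) [ 18 121 209] [209 168 110]
(200, 230) [ 11 133  96] [96 65 46]
(260, 140) [ 10 148  95] [95 59 40]
(124, 203) [ 15   9 177] [177 174 171]
(153, 220) [20 17 88] [88 86 82]
(100, 250) [ 35  26 108] [106 108  97]
obj [522.   77.7 115.1  36.   16.5 173.6 194.4]
obj [522.  -85.5 180.7  46.9  -6.9 254.  195.5]
obj [ 559.7 -249.8  110.3   67.7   28.4  337.8  172.7]
obj [ 596.1 -167.3   95.5   33.2    8.4  294.7  157.5]
obj [580.3  -3.3 133.7  34.9   4.4 213.9 166.1]
board [551.8 -84.3 415.1 281.5 -82.6 264.2 180.2]
```

View pics/crop0.png

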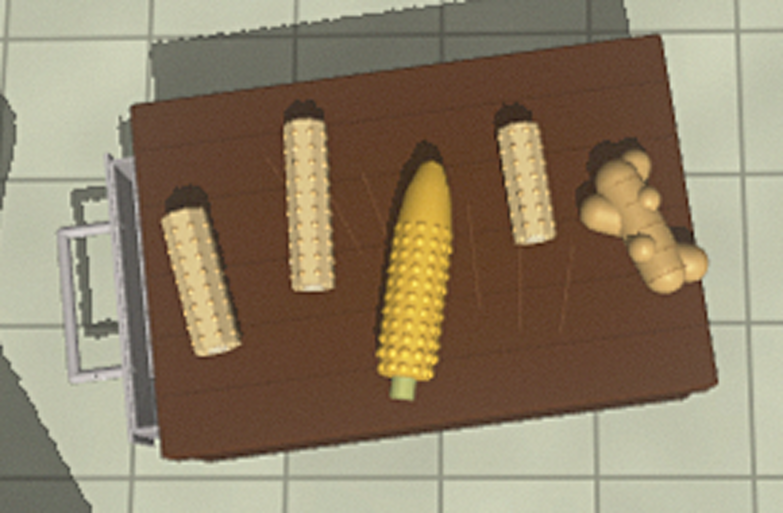

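Board's rectangle casts to 415×281 mm (given 420×280), heading −82.6°. The cob lengths order as cob2 at (522,78), cob1 at (580,−3) and cob3 at (596,−167). Next is the handle.

```bash
cat >> h.py <<'E'
def phi_of(s): 
    x=R.from_quat(s["ee_rot"]).apply([1,0,0]); return np.degrees(np.arctan2(x[1],x[0]))
def go(x,y,z,phi):
    "print tool-frame shift (cm, at present heading) and the turn about tool z (deg)"
    s=arm.read_state(); d=np.array([x,y,z])-s["position"]
    t=R.from_quat(s["ee_rot"]).inv().apply(d)/10
    print("clock %.1f"%s["clock"],"pos",s["position"].round(1),"phi %.1f"%phi_of(s),"tool shift cm",t.round(2),"turn z %.1f"%-((phi-phi_of(s)+180)%360-180))
E
python3 - <<'E'
from h import *
d=get_image("top"); hsv=cv2.cvtColor(d["img"],cv2.COLOR_RGB2HSV)
g=d["img"].astype(int)
print("bar ends",ray(d,[(124,176),(127,231)],52).round(1).tolist(), "mid",ray(d,(126,203.5),52).round(1))
u=np.array([-.129,.992]); print("home handle",np.array([551.8,-84.3])+270*u)
for r in (185,203,222): print(r,[tuple(g[r,c]) [0] for c in range(116,162)])
go(517,190,110,7.4)
E
```

```text
bar ends [[577.2, 207.6, 52.0], [455.0, 194.9, 52.0]] mid [[515.5 200.1  52. ]]
home handle [516.97 183.54]
185 [np.int64(190), np.int64(189), np.int64(191), np.int64(190), np.int64(196), np.int64(159), np.int64(165), np.int64(181), np.int64(177), np.int64(143), np.int64(129), np.int64(190), np.int64(158), np.int64(110), np.int64(102), np.int64(104), np.int64(91), np.int64(180), np.int64(195), np.int64(190), np.int64(191), np.int64(187), np.int64(188), np.int64(190), np.int64(191), np.int64(186), np.int64(185), np.int64(186), np.int64(177), np.int64(114), np.int64(87), np.int64(91), np.int64(93), np.int64(90), np.int64(88), np.int64(125), np.int64(152), np.int64(104), np.int64(96), np.int64(101), np.int64(97), np.int64(100), np.int64(102), np.int64(100), np.int64(98), np.int64(96)]
203 [np.int64(191), np.int64(192), np.int64(192), np.int64(190), np.int64(191), np.int64(193), np.int64(196), np.int64(171), np.int64(175), np.int64(180), np.int64(162), np.int64(123), np.int64(193), np.int64(129), np.int64(101), np.int64(110), np.int64(105), np.int64(96), np.int64(186), np.int64(199), np.
[... 456 characters left out ...]
, np.int64(190), np.int64(190), np.int64(192), np.int64(159), np.int64(167), np.int64(187), np.int64(177), np.int64(145), np.int64(124), np.int64(182), np.int64(190), np.int64(190), np.int64(190), np.int64(190), np.int64(185), np.int64(189), np.int64(188), np.int64(189), np.int64(192), np.int64(190), np.int64(192), np.int64(192), np.int64(192), np.int64(190), np.int64(183), np.int64(161), np.int64(180), np.int64(120), np.int64(87), np.int64(89), np.int64(95), np.int64(90), np.int64(91), np.int64(81), np.int64(175), np.int64(119), np.int64(94), np.int64(100), np.int64(101), np.int64(101), np.int64(104)]
clock 0.2 pos [238.5 577.3 230.7] phi -22.5 tool shift cm [40.53 25.14 12.1 ] turn z -29.9
```

{"method": "drive_tool", "body": {
  "deltas": [
    [[0,0,0],[0,0,-7.5]],
    [[0,0,0],[0,0,-7.5]],
    [[0,0,0],[0,0,-7.5]],
    [[0,0,0],[0,0,-7.4]]
  ],
  "claw": 3.4
}}

```text
clock: 0.6
position: [238.5, 577.5, 231.0]
ee_rot: [0.998, 0.068, -0.0, 0.0]
contact_force: [-0.0, 0.1, 0.1]
gripper_width: 34.1
grasp_force: 0.0
```

```bash
python3 -c "
from h import *
go(515.5,201,120,7.4)"
```

```text
clock 0.6 pos [238.5 577.5 231. ] phi 7.8 tool shift cm [22.37 41.03 11.11] turn z 0.4
```

{"method": "drive_tool", "body": {
  "deltas": [
    [[2.0,3.7,1.0],[0,0,0]],
    [[2.0,3.7,1.0],[0,0,0]],
    [[2.0,3.7,1.0],[0,0,0]],
    [[2.0,3.7,1.0],[0,0,0]],
    [[2.0,3.7,1.0],[0,0,0]],
    [[2.0,3.7,1.0],[0,0,0]],
    [[2.0,3.7,1.0],[0,0,0]],
    [[2.0,3.7,1.0],[0,0,0]],
    [[2.0,3.7,1.0],[0,0,0]],
    [[2.0,3.7,1.0],[0,0,0]],
    [[2.4,4.0,1.1],[0,0,0.4]],
    [[0,0,0],[0,0,0]]
  ]
}}

```text
clock: 1.8
position: [515.1, 195.8, 118.4]
ee_rot: [0.998, 0.058, -0.002, 0.001]
contact_force: [-0.7, 0.2, -0.8]
gripper_width: 34.1
grasp_force: 0.0
```

```bash
python3 -c "
from h import *
go(515.5,201,36,7.4)"
```

```text
clock 1.8 pos [515.1 195.8 118.4] phi 6.7 tool shift cm [ 0.12 -0.53  8.24] turn z -0.7
```

{"method": "drive_tool", "body": {
  "deltas": [
    [[0,0,0],[0,0,0]],
    [[0,0,0],[0,0,0]]
  ]
}}

```text
clock: 2.0
position: [513.8, 200.7, 120.5]
ee_rot: [0.998, 0.062, 0.0, -0.0]
contact_force: [-0.7, 0.3, 0.0]
gripper_width: 33.8
grasp_force: 0.0
```

```bash
python3 -c "
from h import *
go(515.5,201,36,7.4)
d=get_image('scene'); cv2.imwrite('pics/s1.png',cv2.resize(d['img'][180:360,280:480,::-1],None,fx=3,fy=3))"
```

```text
clock 2.0 pos [513.8 200.7 120.5] phi 7.1 tool shift cm [ 0.17 -0.01  8.45] turn z -0.3
```

View pics/s1.png

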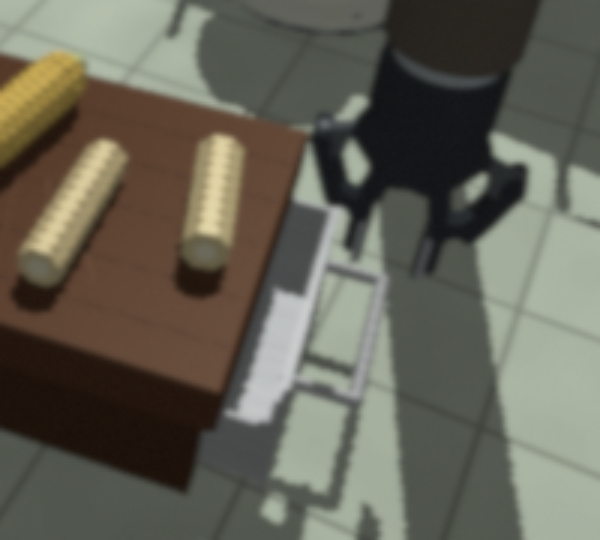

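The gripper hangs above the handle bar, fingers about (355,240) and (430,260) in the crop, straddling its line. The board has clearance.

{"method": "drive_tool", "body": {
  "deltas": [
    [[0.2,0,2.0],[0,0,0]],
    [[0,0,2.0],[0,0,0]],
    [[0,0,1.5],[0,0,0]],
    [[0,0,1.0],[0,0,0]],
    [[0,0,1.0],[0,0,0]],
    [[0,0,1.0],[0,0,0]],
    [[0,0,0],[0,0,0]],
    [[0,0,0],[0,0,0]]
  ]
}}

```text
clock: 2.85
position: [516.1, 200.6, 35.4]
ee_rot: [0.998, 0.062, 0.0, 0.0]
contact_force: [0.3, -0.6, -0.1]
gripper_width: 33.9
grasp_force: 0.0
```

{"method": "drive_tool", "body": {
  "deltas": [
    [[0,0,0],[0,0,0]],
    [[0,0,0],[0,0,0]],
    [[0,0,0],[0,0,0]],
    [[0,0,0],[0,0,0]]
  ],
  "claw": 0
}}

```text
clock: 3.25
position: [516.4, 200.8, 36.1]
ee_rot: [0.998, 0.062, 0.001, -0.0]
contact_force: [-0.8, 0.6, 3.9]
gripper_width: 7.8
grasp_force: 58.6
```

{"method": "drive_tool", "body": {
  "deltas": [
    [[0,-0.7,0],[0,0,0]],
    [[0,-1.3,0],[0,0,0]],
    [[0,-1.5,0],[0,0,0]],
    [[0,-1.5,0],[0,0,0]],
    [[0,-1.5,0],[0,0,0]],
    [[0,-1.5,0],[0,0,0]],
    [[0,-1.5,0],[0,0,0]],
    [[0,-1.5,0],[0,0,0]],
    [[0,-1.5,0],[0,0,0]],
    [[0,-1.0,0],[0,0,0]],
    [[0,-0.7,0],[0,0,0]],
    [[0,0,0],[0,0,0]]
  ]
}}

```text
clock: 4.45
position: [498.0, 343.0, 36.1]
ee_rot: [0.998, 0.062, 0.0, -0.0]
contact_force: [-2.9, 2.0, 6.5]
gripper_width: 7.4
grasp_force: 59.2
```

{"method": "drive_tool", "body": {
  "deltas": [
    [[0,-0.3,0],[0,0,0]],
    [[0,-0.3,0],[0,0,0]],
    [[0,-0.2,0],[0,0,0]],
    [[0,0,0],[0,0,0]]
  ]
}}

```text
clock: 4.85
position: [497.0, 349.9, 36.1]
ee_rot: [0.998, 0.062, -0.0, 0.0]
contact_force: [-2.2, -0.3, 6.1]
gripper_width: 8.0
grasp_force: 59.2
```

{"method": "drive_tool", "body": {
  "deltas": [
    [[0,0,0],[0,0,0]],
    [[0,0,0],[0,0,0]],
    [[0,0,-1],[0,0,0]],
    [[0,0,-3],[0,0,0]],
    [[0,0,-4],[0,0,0]],
    [[0,0,-4],[0,0,-5]],
    [[0,0,-3],[0,0,-4.4]],
    [[0,0,0],[0,0,0]]
  ],
  "claw": 3.4
}}

```text
clock: 5.65
position: [499.7, 351.2, 191.6]
ee_rot: [0.99, 0.144, 0.005, -0.003]
contact_force: [-0.1, -0.3, -0.3]
gripper_width: 34.0
grasp_force: 0.0
```

```bash
python3 - <<'E'
from h import *
np.set_printoptions(suppress=True,precision=1)
go(522,77.7,160,16.5)
d=get_image("top"); 
cv2.imwrite('pics/t1.png',cv2.resize(d['img'][90:290,30:390,::-1],None,fx=2.2,fy=2.2))
E
```

```text
clock 5.7 pos [499.7 351.2 191.6] phi 16.5 tool shift cm [-5.7 26.9  3. ] turn z 0.0
```

View pics/t1.png

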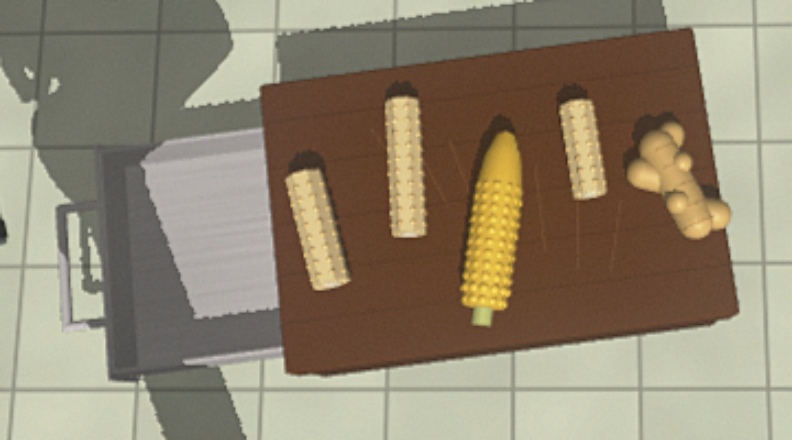

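The tray is fully out: opening from crop x≈110 to 275, rows 140–370. Nothing on the board has moved.

{"method": "drive_tool", "body": {
  "deltas": [
    [[-0.8,3.8,0],[0,0,0]],
    [[-0.8,3.8,0.5],[0,0,0]],
    [[-0.8,3.9,0.5],[0,0,0]],
    [[-0.8,3.9,0.5],[0,0,0]],
    [[-0.8,3.9,0.5],[0,0,0]],
    [[-0.8,3.8,0.5],[0,0,0]],
    [[-0.9,3.8,0.5],[0,0,0]],
    [[0,0,0],[0,0,0]],
    [[0,0,0],[0,0,0]],
    [[0,0,0],[0,0,0]]
  ],
  "claw": 5.2
}}

```text
clock: 6.7
position: [518.9, 75.6, 154.9]
ee_rot: [0.99, 0.143, -0.0, 0.0]
contact_force: [1.1, 0.0, -0.3]
gripper_width: 52.2
grasp_force: 0.0
```

```bash
python3 -c "
from h import *
go(522,77.7,114,16.5)"
```

```text
clock 6.7 pos [518.9  75.6 154.9] phi 16.5 tool shift cm [ 0.36 -0.11  4.09] turn z -0.0
```

{"method": "drive_tool", "body": {
  "deltas": [
    [[0.3,-0.1,1.3],[0,0,0]],
    [[0,0,1.3],[0,0,0]],
    [[0,0,0.9],[0,0,0]],
    [[0,0,0.5],[0,0,0]],
    [[0,0,0],[0,0,0]],
    [[0,0,0],[0,0,0]]
  ]
}}

```text
clock: 7.3
position: [521.8, 77.2, 115.4]
ee_rot: [0.99, 0.143, 0.0, 0.0]
contact_force: [1.2, 0.1, 0.2]
gripper_width: 51.9
grasp_force: 0.0
```

{"method": "drive_tool", "body": {
  "deltas": [
    [[0,0,0],[0,0,0]],
    [[0,0,0],[0,0,0]],
    [[0,0,0],[0,0,0]],
    [[0,0,0],[0,0,0]]
  ],
  "claw": 0
}}

```text
clock: 7.7
position: [522.2, 77.1, 116.1]
ee_rot: [0.99, 0.143, 0.001, -0.0]
contact_force: [0.1, 0.7, 3.2]
gripper_width: 30.8
grasp_force: 60.8
```

{"method": "drive_tool", "body": {
  "deltas": [
    [[0,0,-1.5],[0,0,0]],
    [[0,0,-3],[0,0,0]],
    [[0,0,-3],[0,0,-8.1]],
    [[0,0,0],[0,0,-8.1]],
    [[0,0,0],[0,0,-8.1]],
    [[0,0,0],[0,0,-8.1]],
    [[0,0,0],[0,0,-8.1]],
    [[0,0,0],[0,0,-8.1]],
    [[0,0,0],[0,0,-8.1]],
    [[0,0,0],[0,0,-8.1]],
    [[0,0,0],[0,0,-8.1]],
    [[0,0,0],[0,0,-8]]
  ]
}}

```text
clock: 8.9
position: [521.1, 76.7, 189.7]
ee_rot: [0.658, 0.753, -0.0, -0.0]
contact_force: [0.2, -0.2, -0.6]
gripper_width: 30.5
grasp_force: 60.2
```

```bash
python3 -c "
from h import *
go(457.5,203.5,192,97.4); s=arm.read_state();print(s['joints'].round(2),s['gripper_width'])"
```

```text
clock 8.9 pos [521.1  76.7 189.7] phi 97.7 tool shift cm [13.41 -4.61 -0.22] turn z 0.3
[ 0.45  0.25 -0.29 -0.   -1.02  2.82] 30.47716645331729
```

{"method": "drive_tool", "body": {
  "deltas": [
    [[3.4,-1.1,0],[0,0,0]],
    [[3.4,-1.2,0],[0,0,0]],
    [[3.3,-1.2,0],[0,0,0]],
    [[3.3,-1.1,0],[0,0,0]],
    [[0,0,0],[0,0,0]],
    [[0,0,2],[0,0,0]],
    [[0,0,3],[0,0,0]],
    [[0,0,3],[0,0,0]],
    [[0,0,2],[0,0,0]],
    [[0,0,0],[0,0,0]],
    [[0,0,0],[0,0,0]]
  ]
}}

```text
clock: 10.0
position: [459.2, 203.6, 90.4]
ee_rot: [0.66, 0.751, -0.0, 0.0]
contact_force: [0.3, 1.5, 0.3]
gripper_width: 30.8
grasp_force: 60.2
```

```bash
python3 -c "
from h import *
go(457.5,203.5,22,97.4)
d=get_image('scene'); cv2.imwrite('pics/s2.png',cv2.resize(d['img'][170:350,280:480,::-1],None,fx=3,fy=3))"
```

```text
clock 10.0 pos [459.2 203.6  90.4] phi 97.3 tool shift cm [ 0.01 -0.17  6.84] turn z -0.1
```

View pics/s2.png

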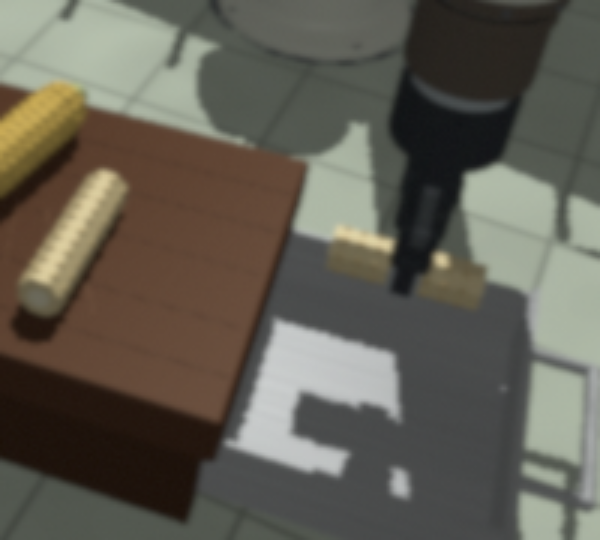

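Cob2 is held level across the robot-side part of the tray, at crop (405,270), clear of the board edge and the tray's front. I'll lower it and release.

{"method": "drive_tool", "body": {
  "deltas": [
    [[0,0,2],[0,0,0]],
    [[0,0,2],[0,0,0]],
    [[0,0,1.6],[0,0,0]],
    [[0,0,1],[0,0,0]],
    [[0,0,0],[0,0,0]],
    [[0,0,0],[0,0,0]]
  ]
}}

```text
clock: 10.65
position: [459.6, 204.5, 25.2]
ee_rot: [0.66, 0.751, 0.001, 0.0]
contact_force: [0.4, -0.9, -0.9]
gripper_width: 30.6
grasp_force: 60.2
```

{"method": "drive_tool", "body": {
  "deltas": [
    [[0,0,0],[0,0,0]],
    [[0,0,0],[0,0,0]],
    [[0,0,0],[0,0,0]],
    [[0,0,-1.5],[0,0,0]],
    [[0,0,-3],[0,0,0]],
    [[0,0,-4],[0,0,0]],
    [[0,0,-4],[0,0,0]],
    [[0,0,-4],[0,0,0]],
    [[0,0,0],[0,0,0]]
  ],
  "claw": 4.2
}}

```text
clock: 11.55
position: [461.9, 206.0, 195.8]
ee_rot: [0.66, 0.751, 0.007, 0.002]
contact_force: [0.9, 0.2, -0.8]
gripper_width: 42.2
grasp_force: 0.0
```

```bash
python3 -c "
from h import *
go(580.3,-3.3,175,4.4)"
```

```text
clock 11.6 pos [461.9 206.  195.8] phi 97.4 tool shift cm [-22.3    9.01   2.05] turn z 93.0
```

{"method": "drive_tool", "body": {
  "deltas": [
    [[0,0,0],[0,0,8.5]],
    [[0,0,0],[0,0,8.5]],
    [[0,0,0],[0,0,8.5]],
    [[0,0,0],[0,0,8.5]],
    [[0,0,0],[0,0,8.5]],
    [[0,0,0],[0,0,8.5]],
    [[0,0,0],[0,0,8.5]],
    [[0,0,0],[0,0,8.5]],
    [[0,0,0],[0,0,8.5]],
    [[0,0,0],[0,0,8.5]],
    [[0,0,0],[0,0,8]]
  ],
  "claw": 5.2
}}

```text
clock: 12.65
position: [458.5, 203.7, 188.8]
ee_rot: [0.999, 0.035, -0.0, 0.0]
contact_force: [0.1, -0.5, -0.5]
gripper_width: 52.0
grasp_force: 0.0
```

```bash
python3 -c "
from h import *
go(580.3,-3.3,165,4.4)"
```

```text
clock 12.7 pos [458.5 203.7 188.8] phi 4.0 tool shift cm [10.71 21.5   2.38] turn z -0.4
```

{"method": "drive_tool", "body": {
  "deltas": [
    [[1.8,3.6,0],[0,0,0]],
    [[1.8,3.6,0.4],[0,0,0]],
    [[1.8,3.6,0.5],[0,0,0]],
    [[1.8,3.6,0.5],[0,0,0]],
    [[1.8,3.6,0.5],[0,0,0]],
    [[1.7,3.5,0.5],[0,0,-0.4]],
    [[0,0,0],[0,0,0]],
    [[0,0,0],[0,0,0]],
    [[0,0,0],[0,0,0]]
  ]
}}

```text
clock: 13.55
position: [581.3, -1.8, 165.2]
ee_rot: [0.999, 0.042, -0.0, -0.0]
contact_force: [0.4, 0.9, -0.5]
gripper_width: 52.1
grasp_force: 0.0
```

```bash
python3 -c "
from h import *
go(580.3,-3.3,115,4.4)"
```

```text
clock 13.6 pos [581.3  -1.8 165.2] phi 4.8 tool shift cm [-0.11  0.14  5.02] turn z 0.4
```

{"method": "drive_tool", "body": {
  "deltas": [
    [[-0.1,0.1,2],[0,0,0.4]],
    [[0,0,1.5],[0,0,0]],
    [[0,0,1],[0,0,0]],
    [[0,0,0.5],[0,0,0]],
    [[0,0,0],[0,0,0]],
    [[0,0,0],[0,0,0]]
  ]
}}

```text
clock: 14.15
position: [581.4, -3.0, 116.0]
ee_rot: [0.999, 0.038, 0.001, -0.0]
contact_force: [-0.3, -0.1, 0.9]
gripper_width: 52.3
grasp_force: 0.0
```

{"method": "drive_tool", "body": {
  "deltas": [
    [[0,0,0],[0,0,0]],
    [[0,0,0],[0,0,0]],
    [[0,0,0],[0,0,0]],
    [[0,0,0],[0,0,0]],
    [[0,0,-1.5],[0,0,0]],
    [[0,0,-3],[0,0,0]],
    [[0,0,-4],[0,0,0]],
    [[0,0,0],[0,0,0]]
  ],
  "claw": 0
}}

```text
clock: 14.95
position: [584.1, -3.2, 206.0]
ee_rot: [0.999, 0.038, 0.006, -0.0]
contact_force: [1.1, 0.7, 0.2]
gripper_width: 28.6
grasp_force: 60.2
```

{"method": "drive_tool", "body": {
  "deltas": [
    [[0,0,0],[0,0,7.9]],
    [[0,0,0],[0,0,7.9]],
    [[0,0,0],[0,0,7.9]],
    [[0,0,0],[0,0,7.9]],
    [[0,0,0],[0,0,7.9]],
    [[0,0,0],[0,0,7.9]],
    [[0,0,0],[0,0,7.9]],
    [[0,0,0],[0,0,7.9]],
    [[0,0,0],[0,0,7.9]],
    [[0,0,0],[0,0,7.9]],
    [[0,0,0],[0,0,7.9]],
    [[0,0,0],[0,0,0]]
  ]
}}

```text
clock: 16.15
position: [580.4, -3.5, 199.4]
ee_rot: [0.752, -0.66, -0.001, 0.001]
contact_force: [-0.3, -0.3, -0.9]
gripper_width: 28.9
grasp_force: 60.1
```

```bash
python3 -c "
from h import *
go(572.5,218.5,190,-82.6)
d=get_image('top'); cv2.imwrite('pics/t2.png',cv2.resize(d['img'][90:290,30:390,::-1],None,fx=2.2,fy=2.2))"
```

```text
clock 16.1 pos [580.4  -3.5 199.4] phi -82.6 tool shift cm [-22.11  -2.09   0.94] turn z 0.0
```

View pics/t2.png

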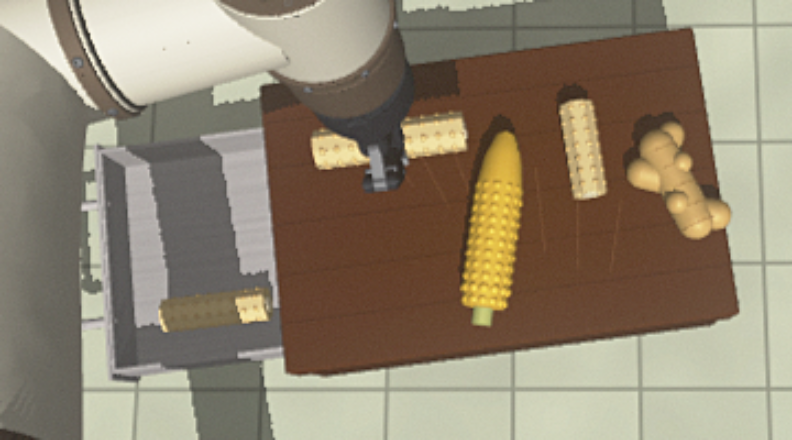

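Cob2 lies in the tray at crop (215,310). Cob1 is held at (390,140), turned along the board.

{"method": "drive_tool", "body": {
  "deltas": [
    [[-3.8,-0.3,0],[0,0,0]],
    [[-3.8,-0.4,0],[0,0,0]],
    [[-3.8,-0.4,0],[0,0,0]],
    [[-3.7,-0.4,0],[0,0,0]],
    [[-3.7,-0.3,0],[0,0,0]],
    [[-3.6,-0.3,0],[0,0,0]],
    [[0,0,1],[0,0,0]],
    [[0,0,3],[0,0,0]],
    [[0,0,3],[0,0,0]],
    [[0,0,3],[0,0,0]],
    [[0,0,0],[0,0,0]],
    [[0,0,0],[0,0,0]]
  ]
}}

```text
clock: 17.4
position: [572.9, 220.9, 100.3]
ee_rot: [0.752, -0.659, 0.0, 0.001]
contact_force: [1.1, -0.2, -0.2]
gripper_width: 28.4
grasp_force: 60.1
```

```bash
python3 -c "
from h import *
go(572.5,222,22,-82.6)"
```

```text
clock 17.4 pos [572.9 220.9 100.3] phi -82.5 tool shift cm [-0.12  0.02  7.83] turn z 0.1
```

{"method": "drive_tool", "body": {
  "deltas": [
    [[0,0,2],[0,0,0]],
    [[0,0,2],[0,0,0]],
    [[0,0,1.8],[0,0,0]],
    [[0,0,1.2],[0,0,0]],
    [[0,0,0.6],[0,0,0]],
    [[0,0,0],[0,0,0]],
    [[0,0,0],[0,0,0]]
  ]
}}

```text
clock: 18.1
position: [573.5, 221.8, 25.4]
ee_rot: [0.752, -0.659, 0.0, -0.001]
contact_force: [0.1, -0.0, -0.8]
gripper_width: 28.5
grasp_force: 60.1
```

{"method": "drive_tool", "body": {
  "deltas": [
    [[0,0,0],[0,0,0]],
    [[0,0,0],[0,0,0]],
    [[0,0,0],[0,0,0]],
    [[0,0,-1.5],[0,0,0]],
    [[0,0,-3],[0,0,0]],
    [[0,0,-4],[0,0,0]],
    [[0,0,-4],[0,0,0]],
    [[0,0,-4],[0,0,0]],
    [[0,0,-2],[0,0,0]],
    [[0,0,0],[0,0,0]]
  ],
  "claw": 4.0
}}

```text
clock: 19.1
position: [574.4, 222.4, 213.9]
ee_rot: [0.752, -0.659, 0.001, -0.004]
contact_force: [-0.7, 0.6, 1.1]
gripper_width: 39.6
grasp_force: 0.0
```

{"method": "drive_tool", "body": {
  "deltas": [
    [[0,0,0],[0,0,-8.3]],
    [[0,0,0],[0,0,-8.3]],
    [[0,0,0],[0,0,-8.3]],
    [[0,0,0],[0,0,-8.3]],
    [[0,0,0],[0,0,-8.3]],
    [[0,0,0],[0,0,-8.3]],
    [[0,0,0],[0,0,-8.3]],
    [[0,0,0],[0,0,-8.3]],
    [[0,0,0],[0,0,-8.3]],
    [[0,0,0],[0,0,-8.3]],
    [[0,0,0],[0,0,-8]],
    [[0,0,0],[0,0,0]]
  ],
  "claw": 4.7
}}

```text
clock: 20.3
position: [572.0, 221.1, 207.8]
ee_rot: [0.997, 0.074, -0.001, 0.0]
contact_force: [0.3, 0.9, 0.3]
gripper_width: 47.3
grasp_force: 0.0
```

```bash
python3 -c "
from h import *
go(596.1+13,-167.3+2,175,8.4)"
```

```text
clock 20.3 pos [572.  221.1 207.8] phi 8.4 tool shift cm [-1.99 38.77  3.32] turn z 0.0
```

{"method": "drive_tool", "body": {
  "deltas": [
    [[-0.2,4,0],[0,0,0]],
    [[-0.2,4,0],[0,0,0]],
    [[-0.2,4,0],[0,0,0]],
    [[-0.2,4,0],[0,0,0]],
    [[-0.2,4,0],[0,0,0]],
    [[-0.2,4,0],[0,0,0]],
    [[-0.2,4,0],[0,0,0]],
    [[-0.2,4,0],[0,0,0]],
    [[-0.2,4,0.6],[0,0,0]],
    [[-0.2,2.8,1],[0,0,0]],
    [[0,0,1],[0,0,0]],
    [[0,0,0],[0,0,0]]
  ]
}}

```text
clock: 21.5
position: [608.3, -165.5, 180.5]
ee_rot: [0.997, 0.072, -0.003, -0.001]
contact_force: [-0.4, 0.4, 0.1]
gripper_width: 46.9
grasp_force: 0.0
```

{"method": "drive_tool", "body": {
  "deltas": [
    [[0,0,0],[0,0,0]],
    [[0,0,0],[0,0,0]]
  ]
}}

```text
clock: 21.7
position: [610.3, -164.2, 183.9]
ee_rot: [0.997, 0.074, 0.0, 0.0]
contact_force: [-1.0, -0.7, 0.2]
gripper_width: 47.0
grasp_force: 0.0
```

```bash
python3 - <<'E'
from h import *
go(596.1+13,-167.3+2,115,8.4)
d=get_image('scene'); cv2.imwrite('pics/s3.png',cv2.resize(d['img'][150:300,160:360,::-1],None,fx=3,fy=3))
E
```

```text
clock 21.7 pos [ 610.3 -164.2  183.9] phi 8.5 tool shift cm [-0.14  0.09  6.89] turn z 0.1
```

View pics/s3.png

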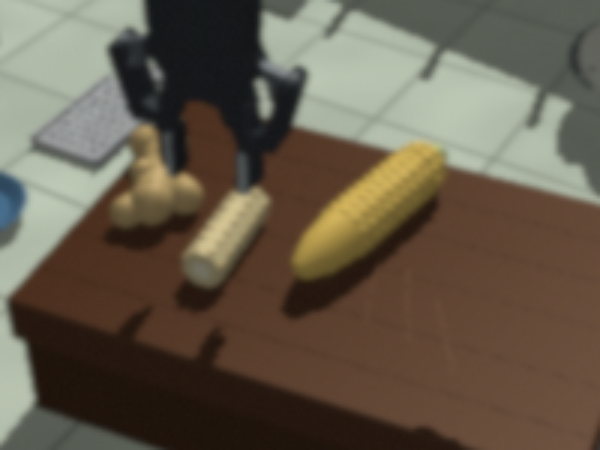

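The open fingers stand over cob3 at crop (175,150) and (245,170). The ginger's nearest knob (185,195) lies nearer the camera-left side and clear of the finger's path.

{"method": "drive_tool", "body": {
  "deltas": [
    [[-0.1,0.1,2],[0,0,0]],
    [[0,0,1.8],[0,0,0]],
    [[0,0,1.2],[0,0,0]],
    [[0,0,1],[0,0,0]],
    [[0,0,0.8],[0,0,0]],
    [[0,0,0],[0,0,0]],
    [[0,0,0],[0,0,0]]
  ]
}}

```text
clock: 22.45
position: [609.5, -166.5, 115.7]
ee_rot: [0.997, 0.074, 0.0, 0.0]
contact_force: [0.3, -0.6, -0.7]
gripper_width: 47.3
grasp_force: 0.0
```

{"method": "drive_tool", "body": {
  "deltas": [
    [[0,0,0],[0,0,0]],
    [[0,0,0],[0,0,0]],
    [[0,0,0],[0,0,0]],
    [[0,0,0],[0,0,0]],
    [[0,0,-1.5],[0,0,0]],
    [[0,0,-3],[0,0,0]],
    [[0,0,-4],[0,0,0]],
    [[0,0,0],[0,0,0]]
  ],
  "claw": 0
}}

```text
clock: 23.25
position: [612.1, -167.2, 206.5]
ee_rot: [0.997, 0.074, 0.006, 0.002]
contact_force: [0.1, 0.1, -0.2]
gripper_width: 28.4
grasp_force: 61.4
```

{"method": "drive_tool", "body": {
  "deltas": [
    [[0,0,0],[0,0,8.3]],
    [[0,0,0],[0,0,8.3]],
    [[0,0,0],[0,0,8.3]],
    [[0,0,0],[0,0,8.3]],
    [[0,0,0],[0,0,8.3]],
    [[0,0,0],[0,0,8.3]],
    [[0,0,0],[0,0,8.3]],
    [[0,0,0],[0,0,8.3]],
    [[0,0,0],[0,0,8.3]],
    [[0,0,0],[0,0,8.3]],
    [[0,0,0],[0,0,8]],
    [[0,0,0],[0,0,0]]
  ]
}}

```text
clock: 24.45
position: [608.6, -166.3, 199.4]
ee_rot: [0.752, -0.66, -0.001, 0.0]
contact_force: [0.0, -0.4, -0.6]
gripper_width: 28.3
grasp_force: 61.3
```

```bash
python3 - <<'E'
from h import *
np.set_printoptions(suppress=True,precision=1)
go(516.7,202,195,-82.6)
d=get_image('top'); hsv=cv2.cvtColor(d["img"],cv2.COLOR_RGB2HSV)
m=(hsv[...,0]<35)&(hsv[...,1]>60)&(hsv[...,2]>60); m[:100]=0;m[270:]=0;m[:,:75]=0;m[:,155:]=0
for b in blobs(d,m,26,60): print(np.array(b))
m=(hsv[...,0]<35)&(hsv[...,1]>50)&(hsv[...,2]>110); m[:100]=0;m[270:]=0;m[:,:160]=0;m[:,370:]=0
for b in blobs(d,m,125): print("board",np.array(b))
cv2.imwrite('pics/t3.png',cv2.resize(d['img'][90:290,30:390,::-1],None,fx=2.2,fy=2.2))
E
```

```text
clock 24.4 pos [ 608.6 -166.3  199.4] phi -82.5 tool shift cm [-37.7   4.3   0.5] turn z 0.1
[485.9 232.7 179.6  31.3  86.1 118.2 218.8]
board [522.  -85.4 180.7  46.7  -7.4 254.  195.7]
board [ 559.7 -249.8  110.3   67.7   28.4  337.7  172.7]
board [ 631.7 -131.7   52.1   40.8  -82.1  277.1  140.7]
```

View pics/t3.png

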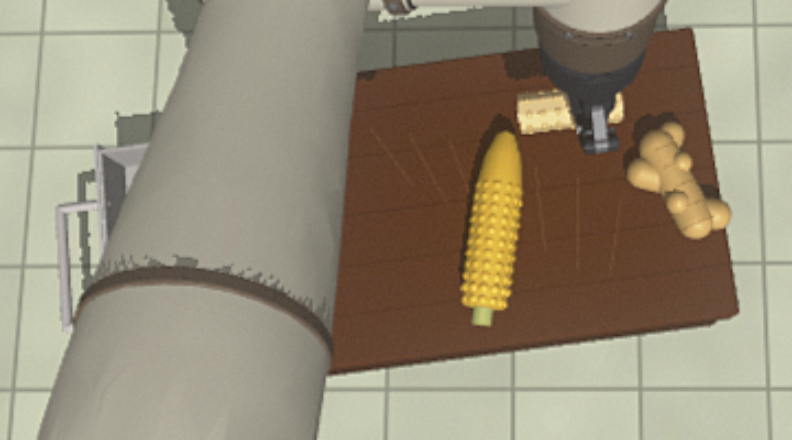

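The arm hides the tray. Ear and ginger are unmoved, and cob3 is held at (570,110). I'll carry it across and check from the scene camera.

{"method": "drive_tool", "body": {
  "deltas": [
    [[-3.8,0.4,0],[0,0,0]],
    [[-3.8,0.4,0],[0,0,0]],
    [[-3.8,0.4,0],[0,0,0]],
    [[-3.8,0.4,0],[0,0,0]],
    [[-3.8,0.4,0],[0,0,0]],
    [[-3.8,0.4,0],[0,0,0]],
    [[-3.8,0.4,0],[0,0,0]],
    [[-3.8,0.5,0],[0,0,0]],
    [[-3.8,0.5,0],[0,0,0]],
    [[-3.5,0.5,0],[0,0,0]],
    [[0,0,0],[0,0,0]],
    [[0,0,0],[0,0,0]]
  ]
}}

```text
clock: 25.7
position: [517.1, 202.4, 200.0]
ee_rot: [0.753, -0.658, -0.0, 0.0]
contact_force: [-0.1, -0.5, -1.1]
gripper_width: 28.4
grasp_force: 61.4
```

```bash
python3 - <<'E'
from h import *
go(516.7,202,22,-82.6)
d=get_image('scene'); cv2.imwrite('pics/s4.png',cv2.resize(d['img'][170:350,280:480,::-1],None,fx=3,fy=3))
E
```

```text
clock 25.7 pos [517.1 202.4 200. ] phi -82.3 tool shift cm [ 0.03  0.03 17.8 ] turn z 0.3
```

View pics/s4.png

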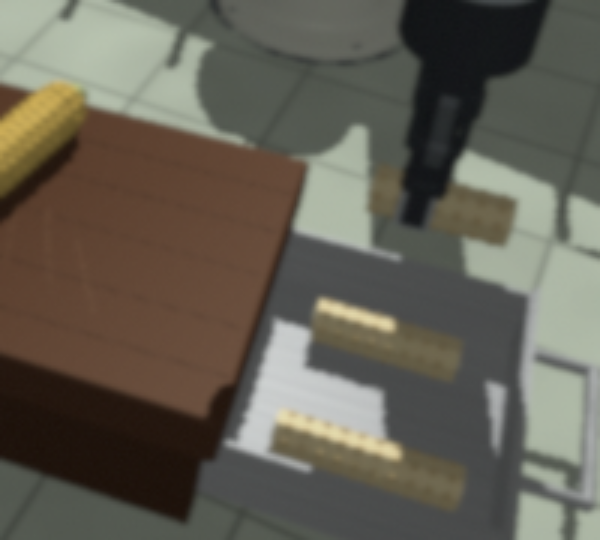

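```bash
python3 - <<'E'
from h import *
np.set_printoptions(suppress=True,precision=1)
d=get_image('scene'); hsv=cv2.cvtColor(d["img"],cv2.COLOR_RGB2HSV)
m=(hsv[...,0]<35)&(hsv[...,1]>60)&(hsv[...,2]>60); m[:265]=0;m[345:]=0;m[:,:366]=0;m[:,440:]=0
for b in blobs(d,m,26,60): 
    b=np.array(b); r=np.array(b[:2])-[551.8,-84.3]; print(b,"board xy",r@[.992,.129],r@[.129,-.992])
E
```

```text
[574.  223.9 123.   40.2 -83.2 402.4 322.8] board xy 61.74982677612309 -302.91259431152343
[459.2 203.1 104.5  46.2 -83.8 408.3 282.7] board xy -54.75834680786129 -297.00935926513677
```

Cob1 and cob2 are flat in the tray at board x = +62 and −55, leaving an 86 mm gap for cob3.

{"method": "drive_tool", "body": {
  "deltas": [
    [[0,-0.1,2],[0,0,0]],
    [[0,0,3.5],[0,0,0]],
    [[0,0,3.5],[0,0,0]],
    [[0,0,3],[0,0,0]],
    [[0,0,2],[0,0,0]],
    [[0,0,1.5],[0,0,0]],
    [[0,0,1],[0,0,0]],
    [[0,0,0.8],[0,0,0]],
    [[0,0,0],[0,0,0]],
    [[0,0,0],[0,0,0]]
  ]
}}

```text
clock: 26.8
position: [519.0, 201.9, 27.8]
ee_rot: [0.752, -0.66, 0.0, -0.0]
contact_force: [0.2, -0.1, -0.5]
gripper_width: 28.6
grasp_force: 61.4
```

{"method": "drive_tool", "body": {
  "deltas": [
    [[0,0,0],[0,0,0]],
    [[0,0,0],[0,0,0]],
    [[0,0,0],[0,0,0]],
    [[0,0,-1.5],[0,0,0]],
    [[0,0,-3],[0,0,0]],
    [[0,0,-4],[0,0,0]],
    [[0,0,-4],[0,0,0]],
    [[0,0,-4],[0,0,0]],
    [[0,0,0],[0,0,0]]
  ],
  "claw": 4.0
}}

```text
clock: 27.7
position: [521.8, 203.8, 199.3]
ee_rot: [0.752, -0.659, 0.002, -0.007]
contact_force: [0.6, 1.0, -0.3]
gripper_width: 40.0
grasp_force: 0.0
```

{"method": "drive_tool", "body": {
  "deltas": [
    [[-3.5,0,0],[0,0,0]],
    [[-4,0,0],[0,0,0]],
    [[-4,0,0],[0,0,0]],
    [[-4,0,0],[0,0,0]],
    [[-4,0,0],[0,0,0]],
    [[0,0,0],[0,0,0]],
    [[0,0,0],[0,0,0]]
  ],
  "claw": 0
}}

```text
clock: 28.4
position: [492.6, 395.8, 191.5]
ee_rot: [0.752, -0.659, -0.0, 0.001]
contact_force: [-0.1, -0.6, -0.9]
gripper_width: 0.1
grasp_force: 0.0
```

```bash
python3 - <<'E'
from h import *
np.set_printoptions(suppress=True,precision=1)
d=get_image('scene'); hsv=cv2.cvtColor(d["img"],cv2.COLOR_RGB2HSV)
m=(hsv[...,0]<35)&(hsv[...,1]>60)&(hsv[...,2]>60); m[:250]=0;m[345:]=0;m[:,:366]=0;m[:,440:]=0
for b in blobs(d,m,26,60): 
    b=np.array(b); r=np.array(b[:2])-[551.8,-84.3]; print(b,"board xy",r@[.992,.129],r@[.129,-.992])
go(490,390,40,7.4)
E
```

```text
[572.2 224.4 124.2  40.3 -83.3 403.2 322.4] board xy 60.09682891235356 -303.56119349365235
[517.9 216.4  84.7  42.5 -84.3 406.3 302.5] board xy 5.204065896606494 -302.6456884887695
[458.7 203.4 105.3  47.1 -83.8 408.5 282.6] board xy -55.22950313415523 -297.44293153076177
[439.4 105.8  81.1  16.9  20.3 368.  260. ] board xy -87.01776914062495 -203.07196598510743
clock 28.4 pos [492.9 394.9 191.8] phi -82.5 tool shift cm [ 0.4  0.3 15.2] turn z -89.9
```

All three cobs cast at their true lengths, at board x = 60, 5 and −55, lying flat at tray height. The shut fingers are in front of the handle. I'll go down and push.

{"method": "drive_tool", "body": {
  "deltas": [
    [[0,0,2],[0,0,0]],
    [[0,0,3.5],[0,0,0]],
    [[0,0,3.5],[0,0,0]],
    [[0,0,3.5],[0,0,0]],
    [[0,0,2],[0,0,0]],
    [[0,0,1],[0,0,0]],
    [[0,0,0],[0,0,0]],
    [[0,0,0],[0,0,0]]
  ]
}}

```text
clock: 29.25
position: [494.1, 395.4, 38.6]
ee_rot: [0.751, -0.66, 0.0, -0.001]
contact_force: [-0.4, 0.2, 0.7]
gripper_width: 0.2
grasp_force: 0.0
```

{"method": "drive_tool", "body": {
  "deltas": [
    [[1,0,0],[0,0,0]],
    [[0.8,0,0],[0,0,0]],
    [[0.6,0,0],[0,0,0]],
    [[0.5,0,0],[0,0,0]],
    [[0.6,0,0],[0,0,0]],
    [[0.8,0,0],[0,0,0]],
    [[1,0,0],[0,0,0]],
    [[1.2,0,0],[0,0,0]],
    [[1.2,0,0],[0,0,0]],
    [[1.2,0,0],[0,0,0]],
    [[1.2,0,0],[0,0,0]],
    [[1.2,0,0],[0,0,0]]
  ]
}}

```text
clock: 30.45
position: [508.3, 282.2, 37.5]
ee_rot: [0.752, -0.66, 0.0, -0.0]
contact_force: [0.5, 2.3, 2.0]
gripper_width: -0.0
grasp_force: 1.1
```

{"method": "drive_tool", "body": {
  "deltas": [
    [[1.2,0,0],[0,0,0]],
    [[1.2,0,0],[0,0,0]],
    [[1.2,0,0],[0,0,0]],
    [[1,0,0],[0,0,0]],
    [[0.8,0,0],[0,0,0]],
    [[0.5,0,0],[0,0,0]],
    [[0,0,0],[0,0,0]],
    [[0,0,0],[0,0,0]]
  ]
}}

```text
clock: 31.25
position: [514.9, 224.0, 36.8]
ee_rot: [0.751, -0.66, -0.0, 0.001]
contact_force: [0.3, -0.8, 0.4]
gripper_width: 0.1
grasp_force: 0.0
```

{"method": "drive_tool", "body": {
  "deltas": [
    [[0.5,0,0],[0,0,0]],
    [[0.5,0,0],[0,0,0]],
    [[0.4,0,0],[0,0,0]],
    [[0.3,0,0],[0,0,0]],
    [[0.2,0,0],[0,0,0]],
    [[0,0,0],[0,0,0]]
  ]
}}

```text
clock: 31.85
position: [518.1, 205.4, 37.4]
ee_rot: [0.751, -0.66, 0.0, 0.0]
contact_force: [0.5, -0.2, 0.1]
gripper_width: 0.2
grasp_force: 0.0
```

{"method": "drive_tool", "body": {
  "deltas": [
    [[0.2,0,0],[0,0,0]],
    [[0.2,0,0],[0,0,0]],
    [[0,0,0],[0,0,0]]
  ]
}}

```text
clock: 32.15
position: [518.7, 202.0, 37.4]
ee_rot: [0.752, -0.66, 0.0, -0.0]
contact_force: [-0.6, 1.1, 0.1]
gripper_width: 0.3
grasp_force: 0.6
```

{"method": "drive_tool", "body": {
  "deltas": [
    [[0.2,0,0],[0,0,0]],
    [[0,0,0],[0,0,0]]
  ]
}}

```text
clock: 32.35
position: [518.8, 201.7, 37.5]
ee_rot: [0.751, -0.66, -0.001, -0.001]
contact_force: [-3.7, 7.4, -0.9]
gripper_width: -0.0
grasp_force: 4.0
```

{"method": "drive_tool", "body": {
  "deltas": [
    [[0.2,0,0],[0,0,0]],
    [[0,0,0],[0,0,0]]
  ]
}}

```text
clock: 32.55
position: [518.9, 201.6, 37.5]
ee_rot: [0.752, -0.66, -0.001, -0.003]
contact_force: [-7.5, 13.8, -1.1]
gripper_width: -0.3
grasp_force: 7.4
```

{"method": "drive_tool", "body": {
  "deltas": [
    [[-0.5,0,0],[0,0,0]],
    [[-1.5,0,0],[0,0,0]],
    [[-3,0,0],[0,0,0]],
    [[-3,0,-1],[0,0,0]],
    [[-3,0,-3],[0,0,0]],
    [[-3,0,-3.5],[0,0,0]],
    [[-3,0,-3.5],[0,0,0]],
    [[-3,0,-3.5],[0,0,0]],
    [[0,0,0],[0,0,0]],
    [[0,0,0],[0,0,0]]
  ]
}}

```text
clock: 33.55
position: [492.8, 397.2, 182.8]
ee_rot: [0.752, -0.659, -0.0, -0.001]
contact_force: [0.0, -0.5, 0.2]
gripper_width: 0.0
grasp_force: 0.0
```

```bash
python3 - <<'E'
from h import *
d=get_image('top'); cv2.imwrite('pics/t9.png',d['img'][:,:,::-1])
g=d['img'][...,0]; print(g[203,116:162].tolist()); print(ray(d,(133,203),52).round(1))
E
```

```text
[195, 196, 197, 198, 198, 195, 196, 197, 196, 197, 197, 196, 198, 197, 200, 172, 171, 189, 177, 138, 161, 210, 137, 107, 106, 97, 192, 203, 199, 197, 200, 198, 200, 202, 177, 164, 189, 197, 153, 101, 99, 100, 97, 100, 97, 102]
[[516.5 184.7  52. ]]
```

View pics/t9.png

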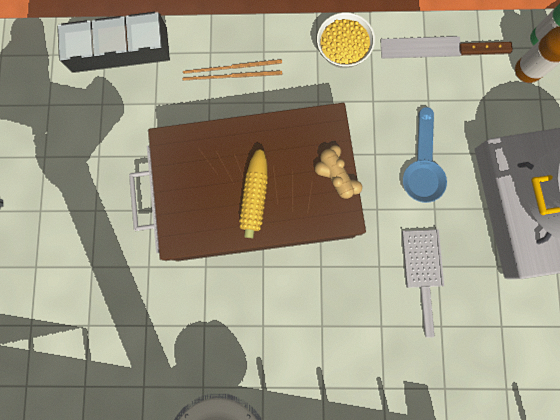

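The board carries only the ear at (254,195) and the ginger at (338,172). The grater and spoon rest are unmoved. The handle is at y≈185 mm, matching the predicted home of 183.5, and the push ended against the stop.

```bash
python3 -c "
from bench import arm
print(arm.job_done())"
```

```text
the job is handed in; nothing more can be done
None
```

The job is handed in: the three cobs are in the tray and the tray is pushed home against its stop, the ear and ginger are still in place on the board, and the grater and spoon rest are untouched (about 34 s of the 72 s used).

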